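# Drive a stuck plug out of a map-roll spindle tube

### The arm

A 6-joint arm with a two-finger parallel gripper is mounted at the origin on the work surface. World frame = base frame: x ahead of the robot, y to its left, z up, the work surface at z = 0. Lengths are in mm, angles in rad, forces in N, time in s.
With the tool pointing down it reaches from about 350 to 975 mm from the base axis. Payload 7.1 kg.
Tool frame: the origin (TCP) lies on the front face of the gripper's body, between the roots of the fingers; the fingertips stand 80 mm ahead of it and the grasp point (between the pads) lies 61 mm ahead of it (env.tips_ahead is the distance from the TCP to the fingertips, in mm); z points along the fingers, y is the direction in which the jaws open and shut (so a half turn about z gives the same grasp; the last joint's range is limited). The gripper opens to 88 mm and grips with 3 to 60 N. Pads are 20 mm wide; open, the fingers measure 115 mm over their backs; the gripper's body (75 mm by 178 mm) begins 61 mm behind the grasp point.
Start: joints at [-0.019, 0.423, 1.63, -0, 1.089, -0.019], TCP at [624.984, 0.026, 302.675] pointing down, gripper open.
Joint ranges: [-3, 3], [-0.9, 2.11], [0.09, 2.58], [-1.31, 4.45], [0.11, 2.69], [-2.54, 2.54]. Speed limits (rad/s): [2.39, 2.39, 3.01, 3.14, 3.14, 3.14].

### API

Orientations are given as a unit quaternion [x, y, z, w].
In Python, from station import env, set_gripper, viewer, workorder gives the robot as it stands. Calls block until the motion is done:
- env.reach(position, orientation): joint-space move of the TCP to a pose.
- env.move_l(position, rot=None, rate=150, f_stop=None): straight line of the TCP; rot=None keeps the orientation; rate is the mean speed in mm/s. With f_stop (N) it stops when the force on the tool has changed by that much, and returns True; else False.
- env.move_joints(angles): joint-space move.
- set_gripper(opening): finger opening in mm; the grip force is fixed at half the most; returns when the fingers have stopped.
- env.hold(seconds).
- env.ik(position, orientation): joint angles nearest the present ones, or None.
- env.read_state(): the state.
- viewer.camera(name): name is "scene" or "side" or "wrist"; returns the picture (384x512x3 uint8, blue, green, red); there is no depth.
- viewer.camera_params(name): a dict with "fx", "fy", "cx", "cy" (pixels), "pose" (4x4, takes a point from camera to world coordinates); the wrist camera has in their place "tool_from_camera" (4x4, takes a point from camera to tool coordinates, whose origin is the TCP and whose axes are the flange's). Camera axes: x right, y up, looking along -z (the intrinsics and any distortion apply to the point x, -y, -z); pixel columns grow to the right and rows downward; lengths in mm; the calibration is good to about 2 mm. A picture is of the moment at which its call begins: read the wrist's pose just before it. camera_params takes no time and is no camera call.
A pose or a line that the arm cannot do raises env.IKError and nothing moves.
- workorder.sign_off(): hands the job in, once; it reports no verdict.
The state is a dict: "time_s": time; "qpos": joint angles; "dq": joint speeds; "tau": joint torques, N m; "tool_pos": TCP position; "orientation": TCP orientation; "force": force on the tool from outside, world axes, zero at the start; "wrist_torque": the same for the moment, N m; "width": finger opening in mm.
Only numpy, scipy, OpenCV 4.12 (cv2) and the standard library are available. Lean on these libraries where they do the work, as an engineer would, in place of code of your own. Each camera call takes 0.05 s, during which the arm holds its last target. There are 200 camera calls.

### The job

An orange core plug is stuck in the bore of the aluminium map-roll spindle tube on its wooden cradle. Take the push rod from the green mat, push its red head through the tube from the mat's side until the plug drops out of the other end into the blue tray, then draw the rod back out and lay it flat on the green mat again, wholly on it. Leave the tube's neighbours, the glass paperweight and the slide box, where they are.

Things in the scene. Friction and masses are not known exactly. Their poses are not given: they have to be found in the camera images.
- tube: Aluminium tube fixed level on a wooden cradle on the table; 100 mm long, bore 42 mm, outside 52 mm. Origin on the table top under the tube's middle; the bore's axis runs along the body's y, 85 mm above the origin, its ends at y = -50 and +50 mm. Both ends are open and alike. The cradle is 110 mm (x) by 80 mm (y), 78 mm high; the tube's ends overhang it.
- bore (a point): Middle of the tube's bore, on its axis, 85 mm above the table; y along the bore. A window in the tube's top here (about 30 by 68 mm) shows the plug and a 7 mm wide dark spring strip pressing on it from above; the strip hangs no lower than 17 mm above the bore's axis.
- plug: Orange plastic cylinder, 39 mm in diameter, 60 mm long, about 80 g, stuck midway in the bore (up to 12 mm either way along it). Origin at its centre, its axis along its own y. A steady push of some 7 to 12 N along the bore moves it; it tips and drops once nearly all of it is outside.
- rod: Push rod 200 mm long, about 0.22 kg. Origin on its axis at the middle of its black handle, near its balance point; x runs along it to the red head. Handle: 30 mm square bar, 70 mm long (x -35 to +35 mm), to be gripped across. Then a steel shaft, 16 mm diameter, to x = 150 mm, and the red head, 30 mm diameter, to x = 165 mm. Lying on the mat its axis is 18 mm above the table.
- rod_tip (a point): Centre of the front face of the rod's red head, on the rod's axis, 165 mm from the rod's origin.
- rod_end (a point): Centre of the rear face of the rod's handle, on the axis, 35 mm behind the rod's origin.
- tray: Open blue plastic tray, fixed, 170 by 170 mm outside, 40 mm high, walls and floor 5 mm, beyond one end of the tube and reaching to just below that end. Origin at the centre of its underside; its centre is about 135 mm from the tube's middle, on the +y or the -y side of the tube.
- mat: Green mat, fixed, 280 mm (its x) by 180 mm (its y), 3 mm thick, beyond the other end of the tube. Origin at the centre of its underside. The rod starts on it, lying roughly along the mat's x with the head to +x.
- paperweight: Green glass paperweight, loose, 64 mm in diameter, 29 mm high, origin at the centre of its underside; it stands some 130 mm from the tube towards the robot. Must not be moved.
- slide_box: Loose grey box of white slides, 75 by 65 mm, 44 mm high, origin at the centre of its underside; it stands some 135 mm beyond the tube. Must not be moved.
Things that resemble listed ones, but are neither listed nor needed, are in the scene too. There is more than one size of the rod; the one meant has the size given above.

How it is judged:
By the outcome, as a careful person would: the job done as asked, in the order asked, and still so for the second after the job is handed in, with the robot touching nothing.
It also fails if it takes over 58 s, if anything falls off the work surface, if the arm or the gripper's body presses on something with over 40 N, if the wrist force passes 120 N, or if a joint passes its speed limit or range.

## Working session

There is one attempt and no reset: what is moved stays moved. The work goes in short steps, each a Python script; the robot and the scene stay as the last script left them, time stands still between calls to the robot, and variables do not carry over. Pictures are saved under pics/ and viewed, about 8 in all and at most 12, crops included, and the job is handed in when it is done.

```bash
ls; mkdir -p pics
python3 - <<'E'
from station import env,viewer
import cv2,numpy as np
for n in("scene","side"):
    cv2.imwrite(f"pics/{n}0.png",viewer.camera(n)); p=viewer.camera_params(n); print(n,{k:(np.round(v,3).tolist()) for k,v in p.items()})
cv2.imwrite("pics/wrist0.png",viewer.camera("wrist")); print({k:np.round(v,3).tolist() for k,v in viewer.camera_params("wrist").items()})
a=[cv2.imread(f"pics/{n}0.png") for n in("scene","side")]
print(env.read_state())
E
```

```text
pics
scene {'fx': 362.288, 'fy': 362.288, 'cx': 252.446, 'cy': 186.42, 'pose': [[-0.455, -0.584, 0.673, 1098.981], [0.89, -0.281, 0.358, 320.981], [-0.02, 0.762, 0.648, 762.316], [0.0, 0.0, 0.0, 1.0]]}
side {'fx': 422.953, 'fy': 422.953, 'cx': 253.978, 'cy': 191.857, 'pose': [[0.845, 0.294, -0.447, -69.781], [-0.535, 0.452, -0.714, -793.413], [-0.008, 0.842, 0.539, 656.905], [0.0, 0.0, 0.0, 1.0]]}
{'fx': 324.692, 'fy': 324.692, 'cx': 260.966, 'cy': 188.338, 'tool_from_camera': [[0.0, 0.952, 0.306, 84.119], [1.0, -0.001, 0.0, -0.454], [0.001, 0.306, -0.952, -81.588], [0.0, 0.0, 0.0, 1.0]]}
{'time_s': 0.15, 'qpos': array([-1.89634842e-02,  4.23644444e-01,  1.63047647e+00, -5.42288814e-05,
        1.08861901e+00, -1.89519129e-02]), 'dq': array([-0.00229596, -0.00103653, -0.00186629,  0.00076189,  0.00065014,
       -0.00033168]), 'tau': array([ 9.52650989e-04, -5.44981134e+01, -2.73919362e+01,  6.45430083e-02,
        2.04369903e-02, -3.19723256e-05]), 'tool_pos': array([6.24672697e+02, 4.37135291e-02, 3.02108173e+02]), 'orientation': array([ 7.07101855e-01,  7.07111474e-01, -4.15160266e-04, -3.96581236e-04]), 'force': array([ 0.88774288, -0.31944842,  0.44799506]), 'wrist_torque': array([-0.03244075,  0.00808734,  0.04113663]), 'width': 87.15529303359288}
```

View pics/scene0.png

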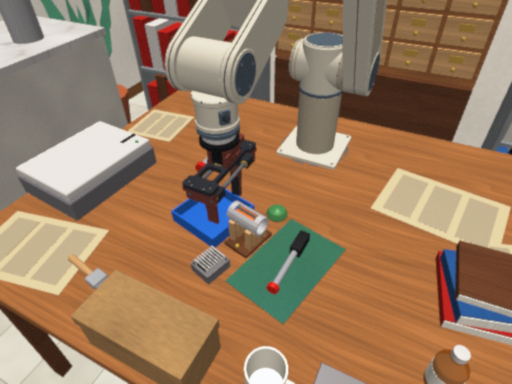

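View pics/side0.png

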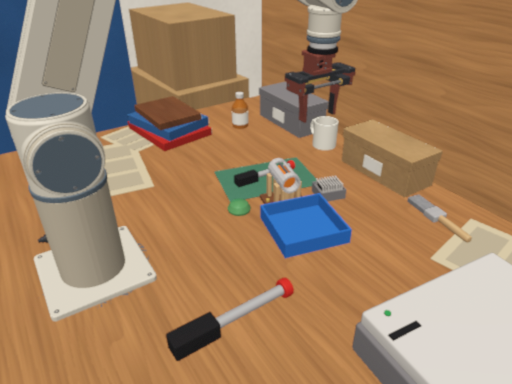

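Scene: the mat is centred near (288,268), and a rod lies on it (handle (300,243), head (273,287)). The tube is at (246,218) and the tray at (215,215). In the side view a second rod lies in the foreground (handle (193,335), head (285,288)), and the rod on the mat has its handle at (246,178). So there are two candidates, and the one on the mat fits the text. I'll check its length by measurement.

```bash
cat > h.py <<'E'
from station import env,set_gripper,viewer,workorder
import cv2,numpy as np
from scipy.spatial.transform import Rotation as R
def cam(n):
    """picture, params with world pose"""
    p=viewer.camera_params(n)
    if n=="wrist":
        s=env.read_state(); T=np.eye(4); T[:3,:3]=R.from_quat(s["orientation"]).as_matrix(); T[:3,3]=s["tool_pos"]
        p["pose"]=T@np.array(p["tool_from_camera"])
    return viewer.camera(n),p
def ray(p,u,v):
    P=np.array(p["pose"]); d=P[:3,:3]@np.array([(u-p["cx"])/p["fx"],-(v-p["cy"])/p["fy"],-1]); return P[:3,3],d/np.linalg.norm(d)
def onz(p,u,v,z):
    o,d=ray(p,u,v); return o+d*(z-o[2])/d[2]
def tri(a,b):
    A=np.zeros((3,3));B=np.zeros(3);M=[]
    for o,d in(a,b):
        m=np.eye(3)-np.outer(d,d);A+=m;B+=m@o
    x=np.linalg.solve(A,B); return x,max(np.linalg.norm((np.eye(3)-np.outer(d,d))@(x-o)) for o,d in(a,b))
def proj(p,X):
    P=np.array(p["pose"]);c=P[:3,:3].T@(np.array(X)-P[:3,3]); return p["cx"]+p["fx"]*c[0]/-c[2],p["cy"]-p["fy"]*c[1]/-c[2]
def mask(im,lo,hi): return cv2.inRange(cv2.cvtColor(im,cv2.COLOR_BGR2HSV),np.array(lo),np.array(hi))
def blobs(m,amin=40):
    c,_=cv2.findContours(m,cv2.RETR_EXTERNAL,cv2.CHAIN_APPROX_NONE); return sorted([k for k in c if cv2.contourArea(k)>amin],key=cv2.contourArea)[::-1]
def down(yaw):
    """tool pointing down; yaw = world angle of tool y (jaw direction)"""
    y=np.array([np.cos(yaw),np.sin(yaw),0]);z=np.array([0,0,-1.]);x=np.cross(y,z)
    return R.from_matrix(np.c_[x,y,z]).as_quat()
E
python3 - <<'E'
from h import *
P={n:viewer.camera_params(n) for n in("scene","side")}
def t(a,b): return [np.round(v,1) for v in tri(ray(P["scene"],*a),ray(P["side"],*b))]
print("rod on mat",onz(P["scene"],301,242,18),onz(P["scene"],273,287,18))
print("far rod",onz(P["side"],193,335,18),onz(P["side"],285,288,18))
print("mat corners",[onz(P["scene"],u,v,3).round() for u,v in((296,222),(345,250),(282,317),(229,278))])
print("tube",onz(P["scene"],247,218,105),onz(P["side"],287,178,90))
print("tray",[onz(P["side"],u,v,40).round() for u,v in((261,210),(318,197),(348,232),(283,243))])
print("pw",onz(P["scene"],277,213,15),onz(P["side"],239,207,15)); print("box",onz(P["scene"],210,263,30),onz(P["side"],329,187,40))
E
```

```text
rod on mat [474.10933385 130.89240358  18.        ] [634.8905716  122.15773475  18.        ]
far rod [ 105.07396579 -297.73084689   18.        ] [ 316.23333403 -293.25039723   18.        ]
mat corners [array([397.,  87.,   3.]), array([436., 242.,   3.]), array([689., 169.,   3.]), array([650.,   9.,   3.])]
tube [532.69603953   1.16124811 105.        ] [508.34014145 -32.50182408  90.        ]
tray [array([411., -58.,  40.]), array([570., -90.,  40.]), array([ 533., -244.,   40.]), array([ 381., -194.,   40.])]
pw [398.56488933  26.84948243  15.        ] [388.4762157   15.63203961  15.        ]
box [648.59534566 -45.26200217  30.        ] [627.36804787 -67.51118357  40.        ]
```

View pics/wrist0.png

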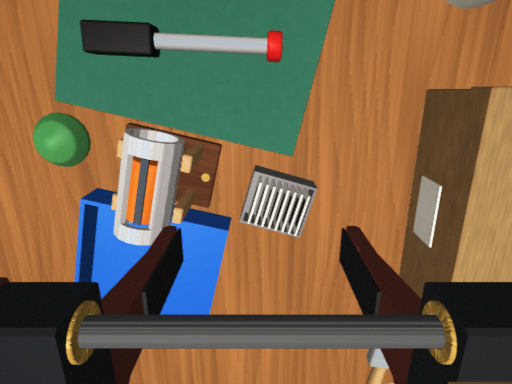

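Wrist view: the mat rod has its handle at (82–158,38) and the red head at (275,46). The tube runs from (155,133) to (145,240), with the orange plug and dark strip showing in its window. The rod on the mat measures about 161 mm from handle middle to head, against 157.5 mm in the text. The foreground rod measures about 211 mm, so it is the wrong size. Next I take two precise wrist views and confirm with a crop.

Run:
```python
from h import *
import pickle
q=down(0); V={}
for k,pos in(("A",[450,55,300]),("B",[570,55,300])):
    env.reach(pos,q); env.hold(.2); im,p=cam("wrist"); cv2.imwrite(f"pics/w{k}.png",im); V[k]=p
pickle.dump(V,open("V.pkl","wb")); print(env.read_state()["time_s"])
a=cv2.imread("pics/wA.png");b=cv2.imread("pics/wB.png")
cv2.imwrite("pics/AB.png",np.vstack([a[:300],b[:300]]))
```

```text
1.9583
```

View pics/AB.png

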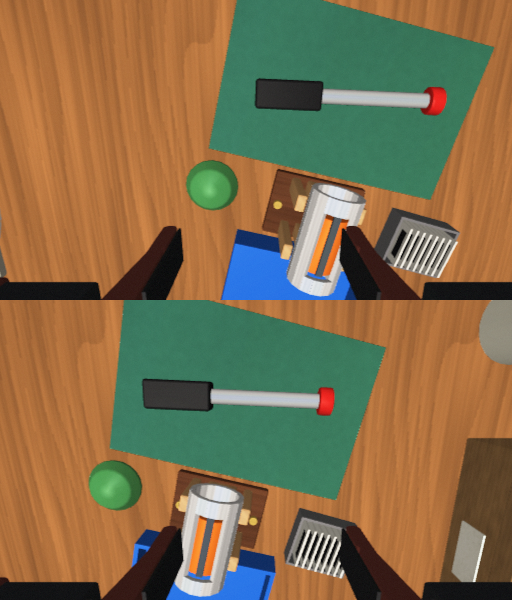

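The upper half shows view A: handle (289,95), head (434,100), tube's mat end at about (340,195). The lower half shows view B: handle (177,95), head (326,101), tube's mat end at about (215,193). The rod is the proper one with its head to +x. Next I take tilted views into the mat-side end and get the tube axis from its tangent edges.

Run:
```python
from h import *
import pickle
V=pickle.load(open("V.pkl","rb"))
t=np.radians(30)
qt=(R.from_rotvec([-t,0,0])*R.from_quat(down(0))).as_quat()
print(R.from_quat(qt).as_matrix()[:,2])
for k,x in(("C",480),("D",580)):
    env.reach([x,150,257],qt); env.hold(.2); im,p=cam("wrist"); cv2.imwrite(f"pics/w{k}.png",im); V[k]=p
pickle.dump(V,open("V.pkl","wb")); print(env.read_state()["time_s"])
I={k:cv2.imread(f"pics/w{k}.png") for k in "ABCD"}
M={k:mask(I[k],[0,0,100],[179,60,255]) for k in I}
cv2.imwrite("pics/CD.png",np.vstack([np.hstack([I["C"],I["D"]])[:300],np.hstack([cv2.cvtColor(np.hstack([M[k][:300,:] for k in "AB"]),cv2.COLOR_GRAY2BGR)])])[:, :] if 0 else cv2.resize(np.vstack([np.hstack([I["C"],I["D"]]),cv2.cvtColor(np.hstack([M["A"],M["B"]]),cv2.COLOR_GRAY2BGR)]),(800,600)))
```

```text
[ 0.        -0.5       -0.8660254]
3.625
```

View pics/CD.png

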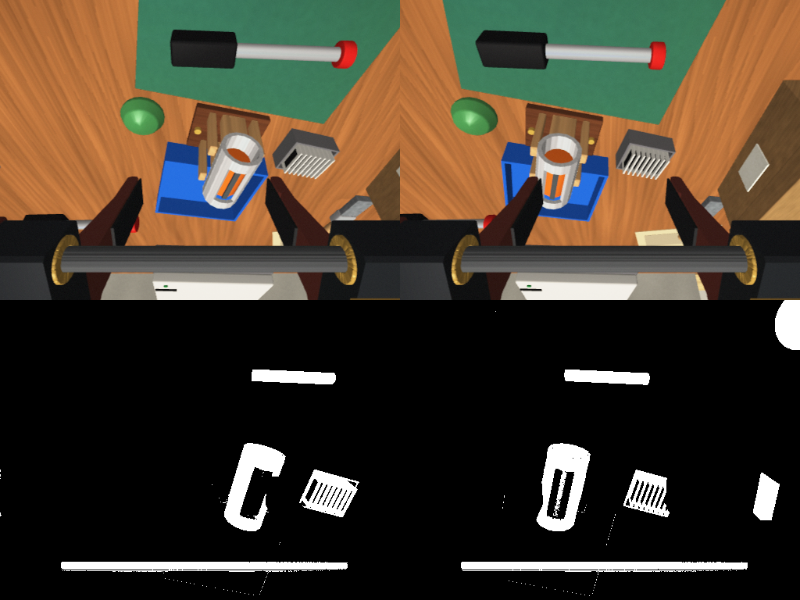

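```bash
cat > tube.py <<'E'
from h import *
import pickle
V=pickle.load(open("V.pkl","rb")); I={k:cv2.imread(f"pics/w{k}.png") for k in "ABCD"}
def comp(im,seed):
    m=mask(im,[0,0,100],[179,60,255]); n,l=cv2.connectedComponents(m); 
    ys,xs=np.nonzero(l); i=np.argmin((xs-seed[0])**2+(ys-seed[1])**2); return l==l[ys[i],xs[i]]
rows={"A":((322,190),(205,270),(200,222)),"B":((200,195),(200,215),(200,280)),"C":((295,210),(200,250),(195,225)),"D":((220,192),(195,222),(195,240))}
N=[];b=[];tag=[]
for k,(seed,*rr) in rows.items():
    m=comp(I[k],seed); p=V[k]
    for side,(r0,r1) in zip((0,1),rr):
        pts=np.array([[ (np.nonzero(m[r])[0].min()-.5) if side==0 else (np.nonzero(m[r])[0].max()+.5),r] for r in range(r0,r1)],np.float32)
        vx,vy,x0,y0=cv2.fitLine(pts,cv2.DIST_HUBER,0,.01,.01).ravel()
        res=np.abs((pts-[x0,y0])@[-vy,vx]).max()
        a1=ray(p,x0-30*vx,y0-30*vy)[1];a2=ray(p,x0+30*vx,y0+30*vy)[1]
        n=np.cross(a1,a2);n/=np.linalg.norm(n)
        if n[0]<0:n=-n        # n points +x
        o=np.array(p["pose"])[:3,3]
        # left plane: axis lies 26 to +n; right: -n
        N.append(n);b.append(n@o+(26 if side==0 else -26));tag.append((k,side,round(float(res),2),round(float(x0),1),round(float(y0),1)))
N=np.array(N);b=np.array(b)
d=np.linalg.svd(N)[2][2]; d*=np.sign(d[1]); print("dir",d.round(4),"N.d",(N@d).round(3))
# solve with horizontal axis: x at y=0 , slope, z ; n.(x0+s*y... )
best=None
from scipy.optimize import least_squares
f=lambda q:np.r_[N@[q[0],-5,q[2]]-b, 60*(N@[np.sin(-q[1]),np.cos(q[1]),0])]
s=least_squares(f,[520,-.1,85],loss="soft_l1"); print("x at y=-5, yaw, z",s.x.round(3)); 
for t,r in zip(tag,f(s.x)[:8]):print(t,round(r,2))
print("ang res",f(s.x)[8:].round(2))
E
python3 tube.py
python3 - <<'E'
from h import *
import pickle
V=pickle.load(open("V.pkl","rb")); C={}
for k in "ABCD":
    im=cv2.imread(f"pics/w{k}.png")
    m=mask(im,[0,150,80],[8,255,255])|mask(im,[172,150,80],[179,255,255]); m[140:]=0
    r=blobs(m)[0]; d=mask(im,[0,0,0],[179,255,75]); d[140:]=0
    hd=blobs(d,500)[0]; w=mask(im,[0,0,100],[179,60,255]); w[140:]=0
    sh=[c for c in blobs(w,200) if cv2.boundingRect(c)[2]>70][0]
    C[k]=[cv2.minAreaRect(c) for c in (hd,r,sh)]
    print(k,[np.round(np.r_[c[0],c[1],c[2]],1).tolist() for c in C[k]])
for a,b in("AB","CD"):
    for i,n in enumerate(("handle","head","shaft")):
        x,e=tri(ray(V[a],*C[a][i][0]),ray(V[b],*C[b][i][0])); print(a+b,n,x.round(1),round(e,1))
for k in "ABCD": print(k,onz(V[k],*C[k][0][0],25).round(1),onz(V[k],*C[k][1][0],20).round(1),onz(V[k],*C[k][2][0],20).round(1))
g={}
for k in "AB":
    m=mask(cv2.imread(f"pics/w{k}.png"),[70,80,40],[90,255,200]); c=cv2.convexHull(blobs(m)[0])
    g[k]=[onz(V[k],*q,3).round().tolist()[:2] for q in cv2.approxPolyDP(c,6,True)[:,0]]; print(k,g[k])
E
```

```text
dir [ 0.2396  0.9662 -0.0957] N.d [-0.004 -0.02  -0.013  0.003  0.004  0.015  0.016 -0.001]
x at y=-5, yaw, z [ 5.14873e+02 -2.29000e-01  8.72880e+01]
('A', 0, 1.36, 298.1, 231.1) 0.62
('A', 1, 0.72, 361.9, 210.5) 0.53
('B', 0, 0.55, 185.9, 207.6) 0.42
('B', 1, 0.79, 233.8, 239.5) -0.46
('C', 0, 2.86, 264.2, 228.2) 0.56
('C', 1, 2.46, 331.5, 209.7) -1.18
('D', 0, 0.57, 173.7, 208.2) -0.37
('D', 1, 3.27, 227.4, 213.9) -0.39
ang res [ 0.21  0.24 -2.37 -0.48  1.17  3.   -0.57 -0.13]
A [[288.4, 94.4, 66.8, 30.2, 2.7], [434.2, 100.7, 23.1, 29.0, 10.0], [375.4, 98.1, 107.3, 15.3, 2.6]]
B [[177.0, 94.7, 71.2, 30.0, 2.6], [325.4, 100.8, 15.8, 27.2, 3.4], [264.4, 98.2, 109.3, 15.3, 2.6]]
C [[260.2, 62.4, 85.2, 47.2, 2.1], [441.5, 69.5, 29.0, 37.6, 10.8], [369.0, 66.7, 133.9, 19.7, 2.2]]
D [[143.1, 63.2, 93.0, 47.1, 2.3], [329.3, 71.0, 20.7, 35.3, 5.0], [253.4, 67.8, 135.5, 19.6, 2.4]]
AB handle [479.9 128.3  26.5] 0.0
AB head [637.5 121.7  19.9] 0.1
AB shaft [571.8 124.6  26.2] 0.1
CD handle [479.9 132.8  26.1] 0.0
CD head [637.8 122.5  19.4] 0.0
CD shaft [571.9 128.4  25.3] 0.0
A [480.  128.3  25. ] [637.5 121.6  20. ] [574.  124.3  20. ]
B [479.5 128.2  25. ] [637.5 121.8  20. ] [571.9 124.4  20. ]
C [479.9 132.2  25. ] [637.5 122.9  20. ] [573.8 125.6  20. ]
D [479.5 132.3  25. ] [637.7 122.8  20. ] [571.8 125.7  20. ]
A [[426.0, 221.0], [512.0, 221.0], [699.0, 177.0], [659.0, 5.0], [391.0, 68.0]]
B [[427.0, 221.0], [512.0, 222.0], [699.0, 177.0], [660.0, 4.0], [391.0, 67.0]]
```

The tube's yaw is -0.229, which agrees with the mat edge at -0.231. Its axis passes through x≈514.9 at y=-5, z≈87 measured (85 in the text). Rod origin is (480,128.3) at yaw -0.043, and handle-to-head measures 157.6 mm, so it is the right rod. Now I grasp it.

Run:
```python
from h import *
import pickle
V=pickle.load(open("V.pkl","rb"))
y0=np.pi/2-.043; q0=down(y0); q1=down(-.229)
env.reach([480,128.3,200],q0)
print(env.move_l([480,128.3,87],rate=100,f_stop=15), env.read_state()["tool_pos"].round(1))
f0=env.read_state()["force"]; set_gripper(20); s=env.read_state(); print("width",s["width"],s["tool_pos"].round(1))
env.move_l([480,128.3,250],rate=150); env.hold(.2); print("df",(env.read_state()["force"]-f0).round(2))
u=np.array([.227,.974,0]); c=np.array([516.,0,0])  # tube middle approx
p=c+u*250; 
env.reach([*p[:2],250],q1); env.move_l([*p[:2],86.0+69-2],rate=120); env.hold(.3)
s=env.read_state(); print(s["time_s"],s["qpos"].round(2),s["tool_pos"].round(1),s["width"])
W={}
for k in("scene","wrist","side"):
    im,W[k]=cam(k); cv2.imwrite(f"pics/{k}1.png",im)
pickle.dump(W,open("W.pkl","wb"))
a=cv2.imread("pics/scene1.png")[170:300,190:340]; b=cv2.imread("pics/wrist1.png")
cv2.imwrite("pics/pre.png",np.hstack([cv2.resize(a,(384*150//130,384),interpolation=cv2.INTER_CUBIC),b])[:, :][:, ::1] if 0 else np.hstack([cv2.resize(a,(346,300),interpolation=cv2.INTER_CUBIC),cv2.resize(b,(400,300))]))
```

```text
False [480.4 128.4  87.5]
width 29.702639598705247 [480.  128.3  87. ]
df [ 0.18 -0.37 -2.97]
11.8833 [0.38 0.61 1.72 0.   0.81 0.61] [573.  243.6 153.6] 29.661604534525917
```

View pics/pre.png

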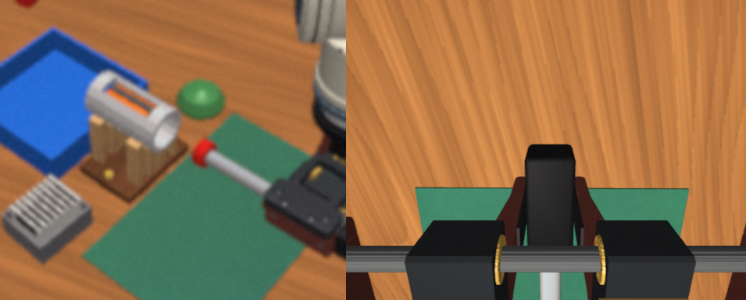

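The left crop shows the rod level, with its head at crop (203,152) pointing straight at the bore at about (162,128). I check the head position by triangulation against where it should be.

Run:
```python
from h import *
import pickle
W=pickle.load(open("W.pkl","rb")); s=env.read_state(); T=s["tool_pos"]
u=np.array([.227,.974,0]); exp=T-u*157.5-[0,0,69]; print("expected head",exp.round(1))
c={}
for k in("scene","side"):
    im=cv2.imread(f"pics/{k}1.png"); m=mask(im,[0,150,80],[8,255,255])|mask(im,[172,150,80],[179,255,255])
    e=proj(W[k],exp); b=[(cv2.minAreaRect(x),cv2.contourArea(x)) for x in blobs(m,10)]
    b.sort(key=lambda z:np.hypot(z[0][0][0]-e[0],z[0][0][1]-e[1])); print(k,np.round(e,1),b[:1]); c[k]=b[0][0][0]
print(tri(ray(W["scene"],*c["scene"]),ray(W["side"],*c["side"])))
# tube axis predicted vs seen, drawn
for k in("scene","side"):
    im=cv2.imread(f"pics/{k}1.png"); im=cv2.resize(im,None,fx=4,fy=4,interpolation=cv2.INTER_CUBIC)
    for t in(-50,50):
        q=np.array([514.9+.233*5,0,85.5])+u*t
        th=np.linspace(0,2*np.pi,40); n=np.array([u[1],-u[0],0])
        for r in(21,26):
            P=np.array([proj(W[k],q+r*(np.cos(a)*n+np.sin(a)*np.array([0,0,1]))) for a in th])*4+1.5
            cv2.polylines(im,[P.astype(int)],True,(0,255,0) if t>0 else (255,0,255),1)
    e=np.array(proj(W[k],[516,0,85])); x,y=int(e[0]*4),int(e[1]*4); cv2.imwrite(f"pics/o{k}.png",im[y-200:y+200,x-200:x+200])
cv2.imwrite("pics/ov.png",np.hstack([cv2.imread("pics/oscene.png"),cv2.imread("pics/oside.png")]))
```

```text
expected head [537.1  90.1  84.2]
scene [278.1 236.2] [(((276.9000244140625, 235.20004272460938), (7.155416965484619, 11.180339813232422), 26.56505012512207), 54.0)]
side [269.8 158.6] [(((269.0, 157.5), (6.363960266113281, 9.192387580871582), 45.0), 50.0)]
(array([535.95872519,  88.53942102,  87.71772628]), np.float64(2.3906262780532055))
```

View pics/ov.png

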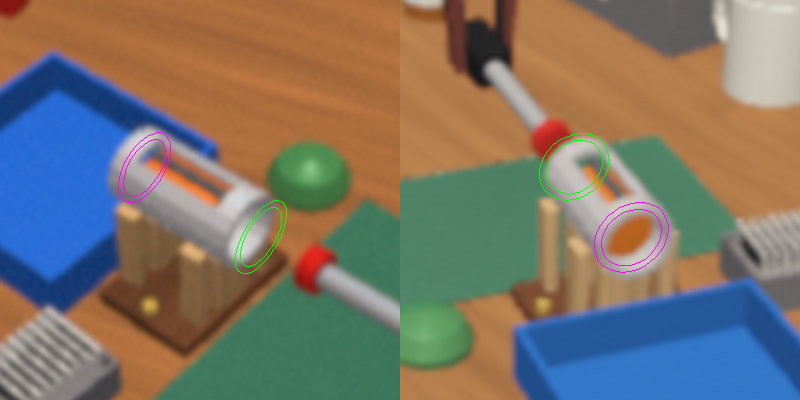

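Green and magenta mark the predicted tube ends. Relative to the head's own bias, the tube differs only along its axis, by about 4 mm toward the tray. Lateral alignment is good to about 1–2 mm, so I insert with force guards.

```bash
cat > push.py <<'E'
from h import *
u=np.array([np.sin(.229),np.cos(.229),0]); c=np.array([516.,0,153.])
def at(t): return c+u*t   # TCP with rod origin t mm from tube middle; tip at t-165
def rep(m):
    s=env.read_state(); print(m,"t",round((s["tool_pos"]-c)@u,1),"F",s["force"].round(1),"z",s["tool_pos"][2].round(1),"w",round(s["width"],1),"time",round(s["time_s"],1))
E
python3 - <<'E'
from push import *
rep("start")
print(env.move_l(at(212),rate=60,f_stop=6)); rep("entry")
print(env.move_l(at(180),rate=50,f_stop=6)); rep("contact")
im,_=cam("scene"); a=cv2.resize(im[170:300,190:340],(600,520),interpolation=cv2.INTER_CUBIC); cv2.imwrite("pics/ins.png",a)
E
```

```text
start t 250.1 F [-0.2 -0.7 -3.4] z 153.2 w 30.3 time 12.0
False
entry t 212.0 F [-0.   0.9 -1.5] z 153.1 w 29.6 time 12.8
True
contact t 181.9 F [ 0.9  0.7 -1.7] z 152.7 w 29.9 time 13.4
```

View pics/ins.png

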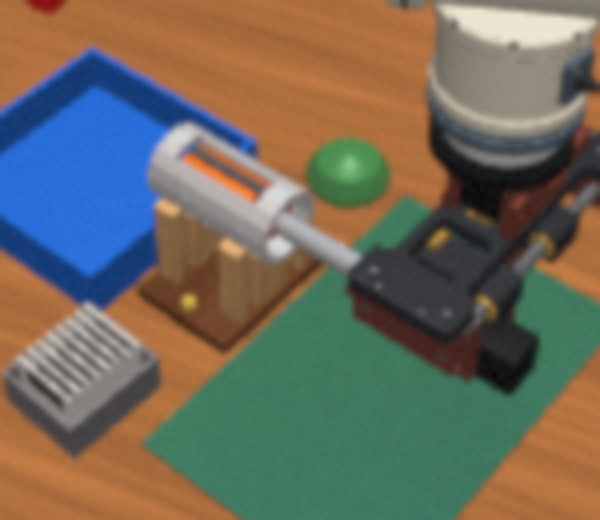

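The head is inside the bore with the shaft centred at (285,230), and it touched the plug at tip ≈ +17 mm. I push it through.

Run:
```python
from push import *
for t in (160,140,120,110,105,100):
    r=env.move_l(at(t),rate=40,f_stop=28); rep(r)
    if r: break
env.hold(.5); rep("")
for k in("side","scene"):
    im,_=cam(k); cv2.imwrite(f"pics/{k}2.png",im)
a=cv2.imread("pics/side2.png")[130:270,230:370]; b=cv2.imread("pics/scene2.png")[170:300,160:290]
cv2.imwrite("pics/p2.png",np.hstack([cv2.resize(x,(400,400),interpolation=cv2.INTER_CUBIC) for x in(a,b)]))
```

```text
False t 161.1 F [ 1.2  8.2 -2.8] z 153.0 w 29.8 time 14.2
False t 141.0 F [ 0.9  7.9 -3. ] z 153.0 w 30.0 time 14.8
False t 119.7 F [-0.3  0.4 -2.8] z 152.8 w 29.8 time 15.5
False t 109.7 F [-0.2 -0.1 -2.2] z 153.0 w 29.6 time 15.9
False t 104.8 F [-0.1  0.1 -2.4] z 153.0 w 29.9 time 16.1
False t 99.8 F [-0.8  0.3 -0.9] z 153.0 w 30.1 time 16.4
 t 100.0 F [-0.1  0.2 -2.9] z 153.0 w 29.9 time 16.9
```

View pics/p2.png

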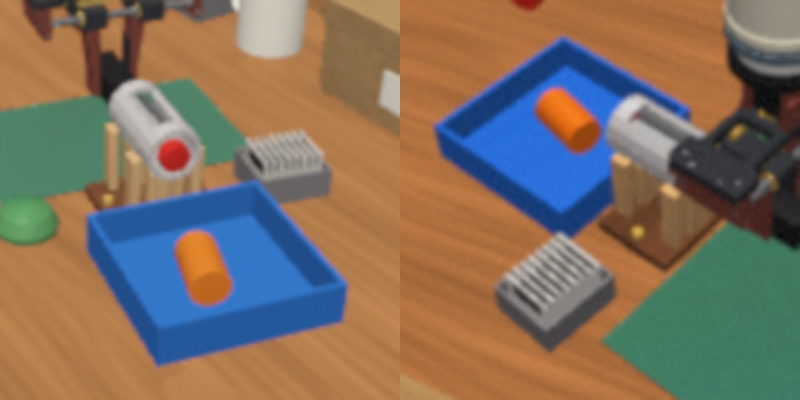

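Side crop: the orange plug lies in the tray at (203,268) and the red head fills the far end at (172,155). I withdraw the rod and lay it centred on the mat along the mat's x axis.

Run:
```python
from push import *
print(env.move_l(at(252),rate=80,f_stop=25)); rep("out")
p=env.read_state()["tool_pos"]; env.move_l([p[0],p[1],250],rate=150)
q=down(np.pi/2-.229); m=np.array([545,122.5]); o=m-65*np.array([np.cos(.229),-np.sin(.229)])
env.reach([*o,250],q); env.move_l([*o,105],rate=120)
print(env.move_l([*o,86.5],rate=25,f_stop=6)); rep("down"); env.hold(.2)
set_gripper(50); env.hold(.2); rep("open")
env.move_l([*o,200],rate=120); env.reach([500,60,320],down(0)); env.hold(.3)
for k in("scene","side","wrist"):
    im,P=cam(k); cv2.imwrite(f"pics/{k}3.png",im)
    if k=="wrist":
        r=mask(im,[0,150,80],[8,255,255])|mask(im,[172,150,80],[179,255,255]); r[150:]=0
        d=mask(im,[0,0,0],[179,255,75]); d[150:]=0
        hd=cv2.minAreaRect(blobs(d,500)[0]); rd=cv2.minAreaRect(blobs(r)[0])
        print("handle",onz(P,*hd[0],25).round(1),"head",onz(P,*rd[0],20).round(1))
rep("end"); a=cv2.imread("pics/wrist3.png"); b=cv2.imread("pics/scene3.png")[150:330,150:350]
cv2.imwrite("pics/fin.png",np.hstack([cv2.resize(a,(400,300)),cv2.resize(b,(333,300))]))
# neighbours before/after in side and scene
for k,(lo,hi) in {"pw":([50,120,60],[69,255,255])}.items():
    for v in("scene","side"):
        for n in(0,3):
            c=blobs(mask(cv2.imread(f"pics/{v}{n}.png"),lo,hi)); print(k,v,n,[np.round(cv2.minEnclosingCircle(x)[0],1).tolist() for x in c[:2]])
for v,(x0,y0,x1,y1) in {"scene":(188,245,232,284),"side":(310,174,350,202)}.items():
    d=cv2.absdiff(cv2.imread(f"pics/{v}0.png"),cv2.imread(f"pics/{v}3.png"))[y0:y1,x0:x1]; print("box diff",v,d.mean().round(2),d.max())
```

```text
False
out t 251.6 F [-0.3  0.3 -2.4] z 153.0 w 29.8 time 19.1
True
down t 125.8 F [-0.9  1.1  4.4] z 86.9 w 29.9 time 23.4
open t 125.5 F [ 0.1 -0.1 -0.1] z 86.5 w 49.7 time 24.4
handle [480.5 136.6  25. ] head [635. 101.  20.]
end t 54.9 F [ 0.3  0.6 -0.4] z 319.9 w 50.2 time 27.0
pw scene 0 []
pw scene 3 []
pw side 0 []
pw side 3 []
box diff scene 1.19 8
box diff side 0.4 4
```

View pics/fin.png

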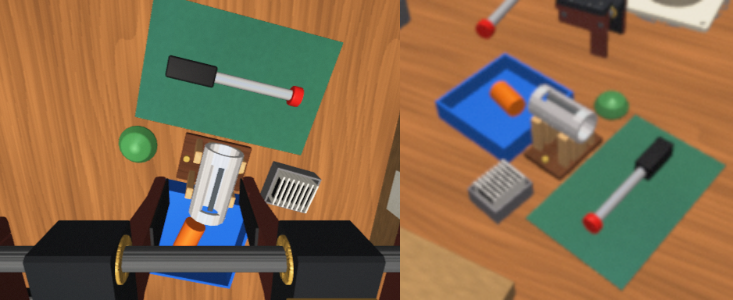

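The rod lies flat and wholly on the mat (handle (190,72), head (295,96)), the plug is in the tray and the bore is empty. The paperweight colour mask found nothing, so I compare its image patch before and after, then hand in.

Run:
```python
from h import *
d=[cv2.absdiff(cv2.imread(f"pics/{v}0.png"),cv2.imread(f"pics/{v}3.png"))[y0:y1,x0:x1] for v,(x0,y0,x1,y1) in {"scene":(262,200,292,226),"side":(224,194,254,220)}.items()]
print([(x.mean().round(2),x.max()) for x in d])
ok=all(x.mean()<4 for x in d)
if ok: workorder.sign_off()
print(ok,env.read_state()["time_s"])
```

```text
[(np.float64(1.19), np.uint8(5)), (np.float64(0.4), np.uint8(2))]
the job is handed in; nothing more can be done
the job is handed in; nothing more can be done
```

The job is done and handed in at about 27 s on the robot's clock. I picked up the 200 mm rod from the mat and pushed the plug out of the tube into the blue tray. Then I drew the rod back out and laid it flat on the green mat.

**Last checks:**
- **Plug:** it lies in the tray and the bore is empty. The push took about 8 N.
- **Rod:** the handle is at about (480,137) and the head at about (635,101). It lies along the mat's x axis, centred and wholly on the mat.
- **Neighbours:** image patches of the paperweight and the slide box are unchanged in both fixed cameras.
- **Gripper:** it is open and clear of everything.

**Failed or disagreed:**
- **Bore height:** I measured about 87 mm against 85 mm in the text. I ran the rod at about 84 mm, and it passed freely.
- **Rod head position:** before the push, the fixed cameras placed the head about 4 mm from where the arm's own position put it (mostly in height). I took this as camera bias.
- **Paperweight mask:** the colour mask found nothing, so I relied on the image-patch comparison.

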